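# Find the full tin of brass inserts by feel

### The job

These three look-alike closed tins hold brass inserts for the printed parts, and only the heaviest is full. Heft them one at a time from the robot's left to its right, lifting each about 5 cm straight up off its coaster and setting it back upright on that same coaster; then, with all three back, pick up the heaviest, hold it upright with its underside at least 15 cm above the bench, and finish still holding it there. Do not tip the tins or disturb the other things on the bench.

Things in the scene. Friction and masses are not known exactly. Their poses are not given: they have to be found in the camera images.
- tin_a: closed round metal tin with a blue band and a black lid, 56 mm diameter, 75 mm tall, straight-sided, rigid, contents do not shift; one of three that look exactly alike. Starts upright on one of the coasters (which one varies). Origin: centre of its underside, z up. Two of the tins weigh 0.18 to 0.30 kg each and the heaviest weighs 0.48 to 0.65 kg; which is which can only be felt
- tin_b: closed round metal tin with a blue band and a black lid, 56 mm diameter, 75 mm tall, straight-sided, rigid, contents do not shift; one of three that look exactly alike. Starts upright on one of the coasters (which one varies). Origin: centre of its underside, z up. Two of the tins weigh 0.18 to 0.30 kg each and the heaviest weighs 0.48 to 0.65 kg; which is which can only be felt
- tin_c: closed round metal tin with a blue band and a black lid, 56 mm diameter, 75 mm tall, straight-sided, rigid, contents do not shift; one of three that look exactly alike. Starts upright on one of the coasters (which one varies). Origin: centre of its underside, z up. Two of the tins weigh 0.18 to 0.30 kg each and the heaviest weighs 0.48 to 0.65 kg; which is which can only be felt
- coaster_left: flat round orange printed coaster, 84 mm diameter, 6 mm thick, fixed to the bench, the leftmost seen from the robot (largest y) with one tin standing on it (within 4 mm of its centre). Origin: centre of its underside, on the bench surface (z = 0); the tin stands on its top, 6 mm up
- coaster_middle: flat round orange printed coaster, 84 mm diameter, 6 mm thick, fixed to the bench, the middle one with one tin standing on it (within 4 mm of its centre). Origin: centre of its underside, on the bench surface (z = 0); the tin stands on its top, 6 mm up
- coaster_right: flat round orange printed coaster, 84 mm diameter, 6 mm thick, fixed to the bench, the rightmost seen from the robot (smallest y) with one tin standing on it (within 4 mm of its centre). Origin: centre of its underside, on the bench surface (z = 0); the tin stands on its top, 6 mm up
- spool: bystander: full yellow filament spool lying flat, black flanges, 200 mm diameter, 64 mm tall; origin at the centre of its underside
- gear: bystander: small green printed gear lying flat, 42 mm diameter, 12 mm tall, between the left and middle coasters; origin at the centre of its underside
- magnet_jar: bystander: small translucent grey jar with a red cap, 34 mm diameter, 42 mm tall, between the middle and right coasters; origin at the centre of its underside
- scraper: bystander: print scraper (spatula) lying flat beyond the coasters, roughly along y, orange handle, steel blade, 198 mm long, 46 mm wide, 16 mm high; origin near its middle, on its underside
- swatch: bystander: flat red sample tile 50 x 85 mm, 5 mm thick, between the robot and the coasters; origin at the centre of its underside
- tool_cup: bystander: grey cup holding a few tools, 80 mm diameter, 125 mm tall with the tools, to the right of the coasters; origin at the centre of its underside
Mind the look-alikes: they are no part of the job. Leave any red or turquoise look-alike of the tin_c alone.

How it is judged:
By the outcome, as a careful person would: the job done as asked, in the order asked, and still so for the second after the job is handed in, while the arm keeps its last pose, push and grip.
It also fails if it takes over 72 s, if anything falls off the work surface, if the arm or the gripper's body presses on something with over 40 N, if the wrist force passes 120 N, or if a joint passes its speed limit or range.

### The arm

A 6-joint arm with a two-finger parallel gripper is mounted at the origin on the work surface. World frame = base frame: x ahead of the robot, y to its left, z up, the work surface at z = 0. Lengths are in m, angles in degrees, forces in N, time in s.
With the tool pointing down it reaches from about 0.25 to 0.725 m from the base axis. Payload 9.7 kg.
Tool frame: the origin (TCP) lies between the finger pads; the fingertips stand 19 mm ahead of it and the grasp point (between the pads) is the TCP; z points along the fingers, y is the line along which they close (so a half turn about z gives the same grasp; the last joint's range is limited). The gripper opens to 85 mm and grips with 20 to 120 N. Pads are 22 mm wide; open, the fingers measure 114 mm over their backs; the gripper's body (76 mm by 85 mm) begins 54 mm behind the grasp point. The pads swing forward as they close: fully open they stand 13 mm farther back than shut.
Start: joints at [0, 4.979, 10.078, 95.1, 0, 90], TCP at [0.55, -0, 0.25] pointing down, gripper open.
Joint ranges: [-179.16, 179.16], [-48.56, 103.87], [-65.8, 70.77], [-126.05, 130.52], [-82.76, 87.17], [-180, 180]. Speed limits (degrees/s): [127.2, 127.2, 147.25, 180, 180, 180].

### API

Orientations are given as [roll, pitch, yaw] about the fixed x, y, z axes, in that order (R = Rz(yaw) Ry(pitch) Rx(roll)).
In Python, from workcell import telemetry, camera, calibration, workorder gives the robot as it stands.
- The arm moves only by the tool play_rows, never from a script. Its argument "increments" is a list of rows, each a list of 3 entries, a list of its own where there are three numbers: the shift along the tool's x, y, z in mm, then the turn, a rotation vector about the tool's x, y, z in degrees, then the closure, from 0 (fully open) to 1 (shut). In form: [[[x, y, z], [ax, ay, az], jaw], ...]. A call has 1 to 20 rows; each row is the pose to reach, as a shift and turn from the pose commanded when the call began, along the tool's axes at that moment; what a row does not reach only later rows make up. A row lasts 1/10 s, in which the tool goes at most 50 mm and 8.59 degrees, less where a joint would pass 70% of its speed; a pose out of reach is approached as far as the arm can. A call with a gripper value outside its range is refused whole. The fingers move at their own pace and stop on an object; "grip_force" is the grip in N (left out, the last holds). Time passes only in rows, so rows that repeat a pose let the fingers close. It gives the time, the measured TCP pose, the force, the opening and the grip force at its end, in the units of the state.
- telemetry.get_obs(): the state, without advancing time (a new reading comes with each control period).
- camera(name): name is "scene" or "side" or "wrist"; returns (picture, depth): 400x640x3 uint8, red, green, blue; 400x640 float32, m along the optical axis (not along the pixel's ray), 0 where there is no reading.
- calibration(name): a dict with "vertical_fov" (degrees; the focal length in pixels is half the picture's height over the tangent of half this angle, whatever the lens; pixels are square), "cx", "cy" (the principal point, pixels), "rvec" (rotation vector, rad) and "tvec" (3), from world to camera coordinates, as OpenCV has them; the wrist camera has in their place "hand_eye" (4x4, takes a point from camera to tool coordinates, whose origin is the TCP and whose axes are the flange's). Camera axes: x right, y down, z forward; pixel columns grow to the right and rows downward; lengths in m; the calibration is good to about 2 mm. A picture is of the moment at which its call begins: read the wrist's pose just before it. calibration takes no time and is no camera call.
- workorder.job_done(): hands the job in; it is judged then, once.
The state is a dict: "time": time; "q": joint angles; "qd": joint speeds; "joint_efforts": joint torques, N m; "ee_pos": TCP position; "tcp_rot": TCP orientation; "wrist_force": force on the tool from outside, world axes, zero at the start; "torque": the same for the moment, N m; "opening": finger opening in m; "grasp_force": force on a finger pad.
Only numpy, scipy, OpenCV 4.12 (cv2) and the standard library are available. Lean on these libraries where they do the work, as an engineer would, in place of code of your own. Each camera call takes 0.05 s, during which the arm holds its last target. There are 200 camera calls.

## Working session

There is one attempt and no reset: what is moved stays moved. The work goes in short steps, Python scripts to look and compute and a tool call to move; the robot and the scene stay as the last step left them, time stands still between calls to the robot, and variables do not carry over. Pictures are saved under pics/ and viewed, at most 10 in all, crops included, and the job is handed in when it is done.

Besides the shell and the picture viewer there is one more tool, called after ">>>" as a command line: name --argument value ..., lists and objects as JSON in quotes. play_rows: Moves the arm, as the interface text tells. Its arguments: {"type":"object","properties":{"increments":{"type":"array"},"grip_force":{"type":"number"}},"required":["increments"]}

```bash
mkdir -p pics; cat > h.py <<'E'
import numpy as np, cv2
from workcell import telemetry, camera, calibration, workorder
def cam(n):
    c=calibration(n); f=200/np.tan(np.radians(c["vertical_fov"])/2)
    return c,f
def pts(n,depth):
    c,f=cam(n); v,u=np.mgrid[:400,:640]
    P=np.stack([(u-c["cx"])/f*depth,(v-c["cy"])/f*depth,depth],-1)
    R=cv2.Rodrigues(np.array(c["rvec"],float))[0]; t=np.array(c["tvec"]).ravel()
    return (P-t)@R
E
python3 - <<'E'
from h import *
o=telemetry.get_obs(); print(o)
ims=[]
for n in("scene","side"):
    p,d=camera(n); np.savez(n+".npz",p=p,d=d); cv2.imwrite(f"pics/{n}0.png",p[...,::-1])
    W=pts(n,d)
    hsv=cv2.cvtColor(p,cv2.COLOR_RGB2HSV)
    for nm,lo,hi in(("blue",(100,100,40),(130,255,255)),("orange",(5,130,90),(18,255,255)),("black",(0,0,0),(180,255,60))):
        m=cv2.inRange(hsv,lo,hi); k,l,s,c=cv2.connectedComponentsWithStats(m)
        for i in range(1,k):
            if s[i,4]>60:
                w=W[(l==i)&(d>0)]
                if len(w): print(n,nm,c[i].round(),s[i],np.median(w,0).round(3),np.percentile(w,2,axis=0).round(3),np.percentile(w,98,axis=0).round(3))
E
```

```text
{'time': 0.0, 'q': array([ 1.04326173e-03,  5.01325475e+00,  1.00317238e+01,  9.50980861e+01,
       -7.88002609e-04,  8.99971897e+01]), 'qd': array([ 0.0650146 ,  0.01543836, -0.01044171, -0.06641278, -0.03383624,
        0.02309038]), 'joint_efforts': array([ 7.68234549e-04, -5.20392072e+01,  4.64802504e+01,  1.63646933e-02,
        2.23589603e-05, -6.77332673e-05]), 'ee_pos': array([5.49794091e-01, 6.35248259e-06, 2.49537913e-01]), 'tcp_rot': array([-1.79920383e+02,  7.84096723e-04,  9.00038546e+01]), 'wrist_force': array([ 0.40959507,  0.52154005, -0.58680063]), 'torque': array([ 0.00448294,  0.00864076, -0.02793173]), 'grasp_force': 0.0, 'opening': 0.08545054707355759}
scene blue [410. 261.] [ 368  225   87   74 3602] [0.868 0.145 0.025] [0.814 0.041 0.002] [0.932 0.238 0.062]
scene blue [124. 261.] [116 250  17  23  85] [ 0.519 -0.53   0.081] [ 0.501 -0.538  0.035] [ 0.526 -0.527  0.128]
scene orange [378.  12.] [348   0  66  27 634] [-1.373  1.681 -0.749] [-1.451  1.403 -0.765] [-1.307  2.003 -0.733]
scene orange [373. 183.] [361 172  27  19 205] [0.583 0.216 0.006] [ 0.526  0
[... 4017 characters left out ...]
 0.517 0.402]
side black [239. 147.] [216 137  47  20 442] [0.477 0.488 0.061] [0.391 0.41  0.058] [0.571 0.593 0.064]
side black [324. 233.] [  217   157   224   161 14260] [ 0.508 -0.115 -0.002] [ 0.349 -0.389 -0.005] [0.738 0.368 0.077]
side black [422. 212.] [383 180  77  55 506] [ 0.822 -0.244  0.025] [ 0.786 -0.289  0.011] [ 0.925 -0.072  0.064]
side black [145. 254.] [121 235  39  29 245] [ 0.019 -0.099  0.12 ] [-0.034 -0.105  0.101] [ 0.054 -0.091  0.152]
side black [486. 298.] [ 425  260  118   73 4683] [ 0.71  -0.571  0.036] [ 0.624 -0.679  0.005] [ 0.801 -0.452  0.05 ]
side black [ 11. 359.] [  3 312  15  88 709] [-0.577  0.582 -0.714] [-0.58   0.386 -0.752] [-0.574  0.841 -0.677]
```

View pics/scene0.png

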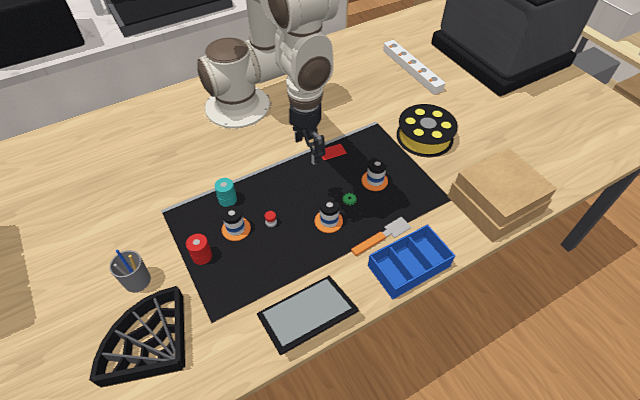

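View pics/side0.png

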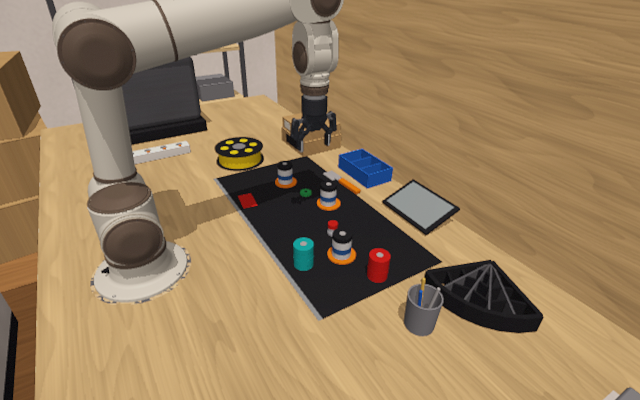

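Candidates: three blue-banded, black-lidded tins on orange coasters at scene pixels (375,172), (329,214) and (235,224). These match the description. The solid turquoise can (225,190) and red can (198,248) have no coaster, so they are look-alikes to leave alone. I'll measure the positions and confirm with a crop.

```bash
python3 - <<'E'
from h import *
from scipy.optimize import least_squares
C=[(.565,.235),(.63,.024),(.52,-.227)]
Z={n:np.load(n+".npz") for n in("scene","side")}
fit=lambda w,r:least_squares(lambda c:np.hypot(w[:,0]-c[0],w[:,1]-c[1])-r,w.mean(0)[:2]+0,loss='soft_l1',f_scale=.002)
for n in Z:
    p,d=Z[n]["p"],Z[n]["d"]; W=pts(n,d); hsv=cv2.cvtColor(p,cv2.COLOR_RGB2HSV)
    for c in C:
        near=(np.hypot(W[...,0]-c[0],W[...,1]-c[1])<.06)&(d>0)
        w=W[near&(W[...,2]>.02)&(W[...,2]<.07)]; f=fit(w,.028)
        top=W[near&(W[...,2]>.074)&(W[...,2]<.1)]
        print(n,"wall",f.x.round(4),np.sqrt(np.mean(f.fun**2)).round(4),"top",((top.min(0)+top.max(0))/2).round(4),np.ptp(top,0).round(3))
    for nm,lo,hi in(("turq",(80,80,60),(98,255,255)),("red",(170,120,80),(180,255,255)),("red0",(0,150,80),(4,255,255)),("green",(50,80,30),(78,255,255))):
        m=cv2.inRange(hsv,lo,hi); k,l,s,cc=cv2.connectedComponentsWithStats(m)
        for i in range(1,k):
            w=W[(l==i)&(d>0)]
            if s[i,4]>25: print(n,nm,cc[i].round(),w.min(0).round(3),w.max(0).round(3))
p=Z["scene"]["p"]; cv2.imwrite("pics/crop.png",cv2.resize(p[150:280,180:400],None,fx=3.6,fy=3.6,interpolation=cv2.INTER_CUBIC)[...,::-1])
E
```

```text
scene wall [0.564 0.238] 0.0015 top [0.565  0.236  0.0817] [0.058 0.058 0.015]
scene wall [0.6268 0.0281] 0.0012 top [0.628  0.0287 0.0807] [0.059 0.056 0.013]
scene wall [ 0.5121 -0.2258] 0.0012 top [ 0.5137 -0.226   0.08  ] [0.059 0.057 0.012]
scene turq [225. 192.] [ 0.303 -0.233 -0.002] [ 0.487 -0.169  0.083]
scene red0 [334. 152.] [ 0.357  0.001 -0.002] [0.624 0.23  0.315]
scene red0 [270. 216.] [ 0.499 -0.142 -0.001] [ 0.567 -0.099  0.047]
scene red0 [199. 249.] [ 0.466 -0.376 -0.004] [ 0.581 -0.314  0.082]
scene green [349. 199.] [ 0.559  0.102 -0.003] [0.613 0.146 0.018]
side wall [0.5609 0.2376] 0.0023 top [0.5589 0.2368 0.0779] [0.056 0.056 0.007]
side wall [0.624  0.0276] 0.0018 top [0.6218 0.0252 0.078 ] [0.057 0.06  0.007]
side wall [ 0.5096 -0.2264] 0.0012 top [ 0.5085 -0.2276  0.078 ] [0.058 0.056 0.007]
side turq [303. 254.] [ 0.367 -0.236 -0.005] [ 0.474 -0.089  0.076]
side red0 [247. 200.] [ 0.353  0.138 -0.006] [0.414 0.237 0.007]
side red0 [333. 224.] [ 0.527 -0.144 -0.003] [ 0.596 -0.06   0.042]
side red0 [378. 265.] [ 0.519 -0.377 -0.004] [ 0.645 -0.25   0.077]
side green [305. 192.] [ 0.566  0.101 -0.005] [0.62  0.17  0.013]
```

View pics/crop.png

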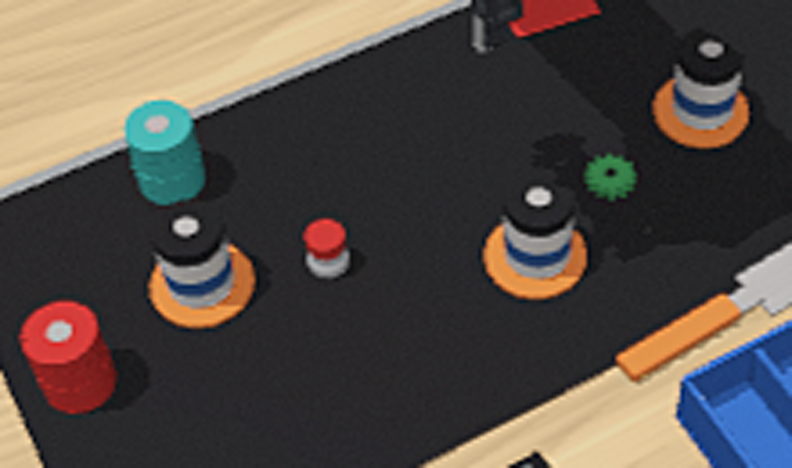

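The crop shows three identical banded tins on orange coasters. The plain turquoise and red cans stand clear of the coasters. I'll move above the left tin and check it with the wrist camera.

>>> play_rows --increments '[[[30,2,10],[0,0,0],0],[[60,3,20],[0,0,0],0],[[90,5,30],[0,0,0],0],[[120,6,40],[0,0,0],0],[[150,8,50],[0,0,0],0],[[180,9,60],[0,0,0],0],[[210,11,70],[0,0,0],0],[[230,12,78],[0,0,0],0],[[237,12.5,80],[0,0,0],0],[[237,12.5,80],[0,0,0],0],[[237,12.5,80],[0,0,0],0]]' --grip_force 50

```text
time: 1.2
ee_pos: [0.5626, 0.2363, 0.1706]
tcp_rot: [180.0, 0.0, 90.0]
wrist_force: [0.1, 0.4, 0.9]
opening: 0.0855
grasp_force: 0.0
```

```bash
cat > wr.py <<'E'
from h import *
import sys
from scipy.optimize import least_squares
from scipy.spatial.transform import Rotation as Ro
o=telemetry.get_obs(); p,d=camera("wrist"); c,f=cam("wrist"); cv2.imwrite(f"pics/w_{sys.argv[1]}.png",p[...,::-1])
v,u=np.mgrid[:400,:640]; P=np.stack([(u-c["cx"])/f*d,(v-c["cy"])/f*d,d],-1)
H=np.array(c["hand_eye"]); T=P@H[:3,:3].T+H[:3,3]
W=T@Ro.from_euler("xyz",o["tcp_rot"],degrees=True).as_matrix().T+o["ee_pos"]
np.savez("w.npz",p=p,W=W,d=d)
print("ee",o["ee_pos"].round(4),o["tcp_rot"].round(2))
near=(np.hypot(W[...,0]-o["ee_pos"][0],W[...,1]-o["ee_pos"][1])<.045)&(d>0)
for a,b in((.02,.06),(.074,.09)):
    w=W[near&(W[...,2]>a)&(W[...,2]<b)]
    if len(w)>50:
        F=least_squares(lambda c:np.hypot(w[:,0]-c[0],w[:,1]-c[1])-.028,w.mean(0)[:2],loss='soft_l1',f_scale=.002)
        print(a,len(w),"wall",F.x.round(4),"bbox",((w.min(0)+w.max(0))/2).round(4),np.ptp(w,0).round(3))
hsv=cv2.cvtColor(p,cv2.COLOR_RGB2HSV)
m=(cv2.inRange(hsv,(5,130,90),(18,255,255))>0)&(abs(W[...,2]-.006)<.006)&(np.hypot(W[...,0]-o["ee_pos"][0],W[...,1]-o["ee_pos"][1])<.055)
w=W[m]
if len(w)>50: 
    F=least_squares(lambda c:np.maximum(np.hypot(w[:,0]-c[0],w[:,1]-c[1])-.042,0),w.mean(0)[:2]); print("coaster bbox",((w.min(0)+w.max(0))/2).round(4),np.ptp(w,0).round(3))
for nm,lo,hi in(("turq",(80,80,60),(98,255,255)),("red",(0,150,80),(4,255,255)),("green",(50,80,30),(78,255,255))):
    w=W[(cv2.inRange(hsv,lo,hi)>0)&(d>0)]
    if len(w)>30: print(nm,np.percentile(w,1,axis=0).round(3),np.percentile(w,99,axis=0).round(3))
E
python3 wr.py left
```

```text
ee [0.5626 0.2363 0.1706] [1.7999e+02 1.0000e-02 8.9980e+01]
0.02 641 wall [0.5629 0.2348] bbox [0.5629 0.2529 0.0401] [0.054 0.021 0.04 ]
0.074 5547 wall [0.5631 0.2305] bbox [0.5629 0.2351 0.0789] [0.055 0.057 0.01 ]
coaster bbox [0.5642 0.244  0.0055] [0.087 0.062 0.011]
red [0.358 0.139 0.   ] [0.413 0.225 0.007]
green [ 0.569  0.093 -0.   ] [0.611 0.141 0.014]
```

View pics/w_left.png

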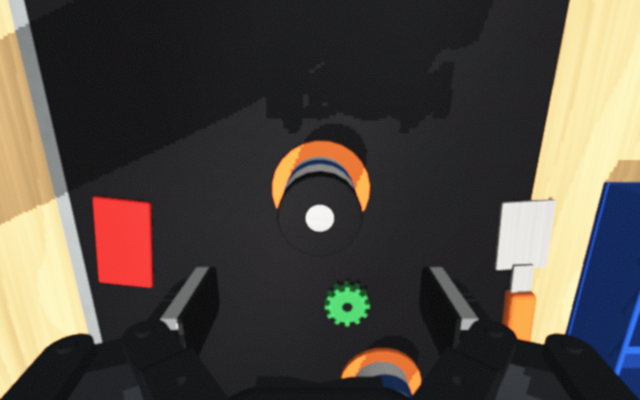

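The wrist view shows the lid centred at (320,215) and the fingers clear of the gear at (347,303). The tin is at about (0.563, 0.2355), so I'll descend and grip.

>>> play_rows --increments '[[[-1,0,25],[0,0,0],0],[[-1,0,50],[0,0,0],0],[[-1,0,75],[0,0,0],0],[[-1,0,95],[0,0,0],0],[[-1,0,108],[0,0,0],0],[[-1,0,116],[0,0,0],0],[[-1,0,118],[0,0,0],0],[[-1,0,118],[0,0,0],0],[[-1,0,118],[0,0,0],0.2],[[-1,0,118],[0,0,0],0.3],[[-1,0,118],[0,0,0],0.4],[[-1,0,118],[0,0,0],0.6],[[-1,0,118],[0,0,0],1],[[-1,0,118],[0,0,0],1],[[-1,0,118],[0,0,0],1],[[-1,0,118],[0,0,0],1],[[-1,0,118],[0,0,0],1]]' --grip_force 50

```text
time: 2.95
ee_pos: [0.563, 0.2362, 0.0533]
tcp_rot: [179.9, -0.0, 90.0]
wrist_force: [-0.3, 0.3, 5.8]
opening: 0.0545
grasp_force: 53.1
```

>>> play_rows --increments '[[[0,0,-5],[0,0,0],1],[[0,0,-12],[0,0,0],1],[[0,0,-20],[0,0,0],1],[[0,0,-28],[0,0,0],1],[[0,0,-36],[0,0,0],1],[[0,0,-43],[0,0,0],1],[[0,0,-48],[0,0,0],1],[[0,0,-51],[0,0,0],1],[[0,0,-51],[0,0,0],1],[[0,0,-51],[0,0,0],1],[[0,0,-51],[0,0,0],1],[[0,0,-51],[0,0,0],1],[[0,0,-51],[0,0,0],1],[[0,0,-51],[0,0,0],1]]'

```text
time: 4.35
ee_pos: [0.5625, 0.236, 0.1032]
tcp_rot: [-180.0, 0.0, 90.0]
wrist_force: [-0.2, 0.1, -1.6]
opening: 0.055
grasp_force: 53.1
```

```bash
python3 - <<'E'
from h import *
F=[]
for i in range(3):
    o=telemetry.get_obs(); F.append([*o["wrist_force"],*o["torque"],*o["joint_efforts"]]); camera("wrist")
print(np.round(F,3),o["ee_pos"])
E
```

```text
[[-1.5900e-01  1.3300e-01 -1.6300e+00 -2.0000e-02  1.2000e-02  2.3000e-02
   1.0000e-03 -6.2020e+01  4.7763e+01  4.0000e-03  0.0000e+00 -0.0000e+00]
 [-1.0100e-01 -3.1900e-01 -1.7460e+00  3.5000e-02 -1.8000e-02  1.9000e-02
   1.0000e-03 -6.2021e+01  4.7768e+01  3.0000e-03  0.0000e+00 -0.0000e+00]
 [ 2.2000e-01  8.1200e-01 -2.3050e+00 -5.7000e-02  3.3000e-02  3.0000e-03
   0.0000e+00 -6.2025e+01  4.7774e+01  3.0000e-03  0.0000e+00  0.0000e+00]] [0.56248152 0.23601346 0.1032605 ]
```

About 0.19 kg, so a light one. I'll set it back.

>>> play_rows --increments '[[[0,0,8],[0,0,0],1],[[0,0,16],[0,0,0],1],[[0,0,24],[0,0,0],1],[[0,0,32],[0,0,0],1],[[0,0,39],[0,0,0],1],[[0,0,44],[0,0,0],1],[[0,0,47],[0,0,0],1],[[0,0,49],[0,0,0],1],[[0,0,50],[0,0,0],1],[[0,0,50.5],[0,0,0],1],[[0,0,50.5],[0,0,0],1],[[0,0,50.5],[0,0,0],1]]'

```text
time: 5.7
ee_pos: [0.5626, 0.236, 0.0533]
tcp_rot: [180.0, -0.0, 90.0]
wrist_force: [-1.6, -0.5, 4.4]
opening: 0.0551
grasp_force: 53.5
```

>>> play_rows --increments '[[[0,0,0],[0,0,0],0.4],[[0,0,0],[0,0,0],0.2],[[0,0,0],[0,0,0],0],[[0,0,0],[0,0,0],0],[[0,0,0],[0,0,0],0],[[0,0,0],[0,0,0],0],[[0,0,-15],[0,0,0],0],[[0,0,-40],[0,0,0],0],[[0,0,-70],[0,0,0],0],[[0,0,-100],[0,0,0],0],[[0,0,-115],[0,0,0],0],[[0,0,-118],[0,0,0],0],[[0,0,-118],[0,0,0],0],[[0,0,-118],[0,0,0],0]]'

```text
time: 7.1
ee_pos: [0.562, 0.2358, 0.1692]
tcp_rot: [-179.9, 0.0, 90.0]
wrist_force: [-0.9, 0.0, 0.5]
opening: 0.0856
grasp_force: 0.0
```

```bash
python3 wr.py left2
```

```text
ee [0.562  0.2358 0.1692] [-1.7988e+02  5.0000e-02  9.0000e+01]
0.02 644 wall [0.5626 0.2347] bbox [0.5628 0.2527 0.04  ] [0.054 0.021 0.04 ]
0.074 5621 wall [0.5619 0.2303] bbox [0.5626 0.2353 0.0788] [0.056 0.056 0.009]
coaster bbox [0.5643 0.2429 0.0047] [0.087 0.064 0.009]
red [0.357 0.139 0.   ] [0.413 0.225 0.007]
green [ 0.569  0.093 -0.   ] [0.611 0.141 0.013]
```

>>> play_rows --increments '[[[-15,5,0],[0,0,0],0],[[-40,12,0],[0,0,0],0],[[-70,21,0],[0,0,0],0],[[-100,30,0],[0,0,0],0],[[-130,39,0],[0,0,0],0],[[-160,48,0],[0,0,0],0],[[-185,56,0],[0,0,0],0],[[-202,61,0],[0,0,0],0],[[-208,63,0],[0,0,0],0],[[-208,63,0],[0,0,0],0],[[-208,63,0],[0,0,0],0],[[-208,63,0],[0,0,0],0]]'

```text
time: 8.35
ee_pos: [0.6253, 0.029, 0.1708]
tcp_rot: [-180.0, -0.0, 90.1]
wrist_force: [0.2, 0.8, 0.3]
opening: 0.0855
grasp_force: 0.0
```

```bash
python3 wr.py mid
```

```text
ee [0.6253 0.029  0.1708] [-1.800e+02 -1.000e-02  9.007e+01]
0.02 667 wall [0.6257 0.0251] bbox [0.6261 0.0431 0.04  ] [0.053 0.021 0.04 ]
0.074 5504 wall [0.6253 0.0211] bbox [0.6258 0.0253 0.0789] [0.056 0.056 0.01 ]
coaster bbox [0.6269 0.0338 0.0052] [0.087 0.061 0.01 ]
red [ 0.384 -0.177  0.001] [0.56  0.17  0.043]
green [ 0.568  0.101 -0.   ] [0.609 0.141 0.014]
```

View pics/w_mid.png

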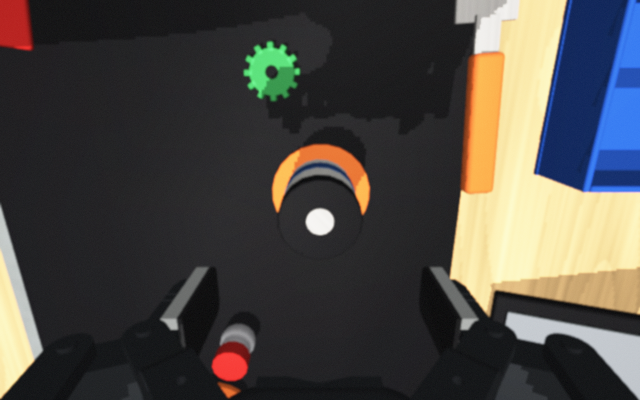

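The left tin is back in place. In this wrist view the middle tin's lid is at (320,222), and the scraper (485,120), gear (271,71) and jar (233,355) are all clear. The tin is about 2.5 mm toward −y.

>>> play_rows --increments '[[[-2.5,0,25],[0,0,0],0],[[-2.5,0,50],[0,0,0],0],[[-2.5,0,75],[0,0,0],0],[[-2.5,0,95],[0,0,0],0],[[-2.5,0,108],[0,0,0],0],[[-2.5,0,116],[0,0,0],0],[[-2.5,0,118],[0,0,0],0],[[-2.5,0,118],[0,0,0],0],[[-2.5,0,118],[0,0,0],0.2],[[-2.5,0,118],[0,0,0],0.3],[[-2.5,0,118],[0,0,0],0.4],[[-2.5,0,118],[0,0,0],0.6],[[-2.5,0,118],[0,0,0],1],[[-2.5,0,118],[0,0,0],1],[[-2.5,0,118],[0,0,0],1],[[-2.5,0,118],[0,0,0],1],[[-2.5,0,118],[0,0,0],1]]'

```text
time: 10.1
ee_pos: [0.6259, 0.0255, 0.0538]
tcp_rot: [179.9, -0.0, 90.0]
wrist_force: [-1.8, 0.2, 5.8]
opening: 0.055
grasp_force: 53.8
```

>>> play_rows --increments '[[[0,0,-5],[0,0,0],1],[[0,0,-12],[0,0,0],1],[[0,0,-20],[0,0,0],1],[[0,0,-28],[0,0,0],1],[[0,0,-36],[0,0,0],1],[[0,0,-43],[0,0,0],1],[[0,0,-48],[0,0,0],1],[[0,0,-51],[0,0,0],1],[[0,0,-51],[0,0,0],1],[[0,0,-51],[0,0,0],1],[[0,0,-51],[0,0,0],1],[[0,0,-51],[0,0,0],1],[[0,0,-51],[0,0,0],1],[[0,0,-51],[0,0,0],1]]'

```text
time: 11.5
ee_pos: [0.6255, 0.0255, 0.1037]
tcp_rot: [-180.0, -0.0, 90.0]
wrist_force: [-0.2, -0.0, -6.2]
opening: 0.0552
grasp_force: 54.1
```

```bash
cat > wt.py <<'E'
from h import *
F=[]
for i in range(3):
    o=telemetry.get_obs(); F.append(o["wrist_force"]); camera("wrist")
print(np.round(F,3),o["ee_pos"],o["opening"])
E
python3 wt.py
```

```text
[[-0.17  -0.014 -6.166]
 [-0.163 -0.767 -5.765]
 [-0.019 -0.151 -6.62 ]] [0.62548313 0.02551414 0.10375156] 0.05510259105273762
```

>>> play_rows --increments '[[[0,0,8],[0,0,0],1],[[0,0,16],[0,0,0],1],[[0,0,24],[0,0,0],1],[[0,0,32],[0,0,0],1],[[0,0,39],[0,0,0],1],[[0,0,44],[0,0,0],1],[[0,0,47],[0,0,0],1],[[0,0,49],[0,0,0],1],[[0,0,50],[0,0,0],1],[[0,0,50.5],[0,0,0],1],[[0,0,50.5],[0,0,0],1],[[0,0,50.5],[0,0,0],1]]'

```text
time: 12.85
ee_pos: [0.6256, 0.0255, 0.0539]
tcp_rot: [180.0, -0.0, 90.0]
wrist_force: [-3.2, 0.1, 0.3]
opening: 0.0549
grasp_force: 54.2
```

The middle tin reads about 6.2 N, so it is the heavy one. It is back on its coaster; I'll release it and go to the right tin.

>>> play_rows --increments '[[[0,0,0],[0,0,0],0.4],[[0,0,0],[0,0,0],0.2],[[0,0,0],[0,0,0],0],[[0,0,0],[0,0,0],0],[[0,0,0],[0,0,0],0],[[0,0,0],[0,0,0],0],[[0,0,-15],[0,0,0],0],[[0,0,-40],[0,0,0],0],[[0,0,-70],[0,0,0],0],[[0,0,-100],[0,0,0],0],[[0,0,-115],[0,0,0],0],[[0,0,-118],[0,0,0],0],[[0,0,-118],[0,0,0],0],[[0,0,-118],[0,0,0],0]]'

```text
time: 14.25
ee_pos: [0.625, 0.0255, 0.1696]
tcp_rot: [-179.9, 0.0, 90.0]
wrist_force: [-0.6, 0.3, 0.0]
opening: 0.0852
grasp_force: 0.0
```

```bash
python3 wr.py mid2
```

```text
ee [0.625  0.0255 0.1696] [-1.7987e+02  1.0000e-02  9.0000e+01]
0.02 633 wall [0.6255 0.0251] bbox [0.6259 0.0431 0.04  ] [0.054 0.021 0.04 ]
0.074 5623 wall [0.6254 0.0207] bbox [0.6257 0.0254 0.079 ] [0.056 0.056 0.01 ]
coaster bbox [0.6271 0.0334 0.006 ] [0.087 0.064 0.012]
red [ 0.385 -0.169  0.001] [0.56  0.166 0.043]
green [ 0.568  0.101 -0.   ] [0.609 0.141 0.014]
```

>>> play_rows --increments '[[[-15,-7,0],[0,0,0],0],[[-40,-18,0],[0,0,0],0],[[-70,-32,0],[0,0,0],0],[[-100,-45,0],[0,0,0],0],[[-130,-59,0],[0,0,0],0],[[-160,-73,0],[0,0,0],0],[[-190,-86,0],[0,0,0],0],[[-220,-100,0],[0,0,0],0],[[-242,-110,0],[0,0,0],0],[[-252,-114.5,0],[0,0,0],0],[[-252,-114.5,0],[0,0,0],0],[[-252,-114.5,0],[0,0,0],0],[[-252,-114.5,0],[0,0,0],0]]'

```text
time: 15.6
ee_pos: [0.5114, -0.2256, 0.1711]
tcp_rot: [-180.0, -0.0, 90.1]
wrist_force: [0.6, -0.4, 0.1]
opening: 0.0853
grasp_force: 0.0
```

```bash
python3 wr.py right
```

```text
ee [ 0.5114 -0.2256  0.1711] [-1.7999e+02 -1.0000e-02  9.0060e+01]
0.02 656 wall [ 0.5112 -0.2291] bbox [ 0.5109 -0.2117  0.0401] [0.055 0.023 0.04 ]
0.074 5498 wall [ 0.5107 -0.2331] bbox [ 0.511  -0.2286  0.0789] [0.056 0.056 0.01 ]
coaster bbox [ 0.513  -0.2185  0.0059] [0.087 0.065 0.012]
turq [ 0.37  -0.235  0.001] [ 0.425 -0.179  0.077]
red [ 0.523 -0.364  0.001] [ 0.575 -0.115  0.077]
```

View pics/w_right.png

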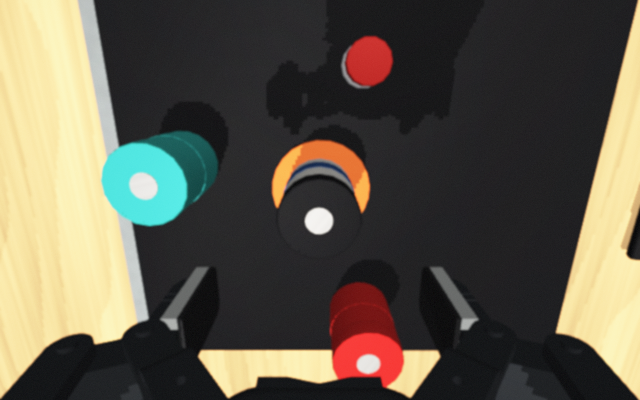

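The middle tin is back in place. The right tin's lid is at (319,221), with turquoise at (145,185) and red at (367,362). The finger backs clear turquoise by about 29 mm.

>>> play_rows --increments '[[[-2.3,0,25],[0,0,0],0],[[-2.3,0,50],[0,0,0],0],[[-2.3,0,75],[0,0,0],0],[[-2.3,0,95],[0,0,0],0],[[-2.3,0,108],[0,0,0],0],[[-2.3,0,116],[0,0,0],0],[[-2.3,0,118],[0,0,0],0],[[-2.3,0,118],[0,0,0],0],[[-2.3,0,118],[0,0,0],0.2],[[-2.3,0,118],[0,0,0],0.3],[[-2.3,0,118],[0,0,0],0.4],[[-2.3,0,118],[0,0,0],0.6],[[-2.3,0,118],[0,0,0],1],[[-2.3,0,118],[0,0,0],1],[[-2.3,0,118],[0,0,0],1],[[-2.3,0,118],[0,0,0],1],[[-2.3,0,118],[0,0,0],1]]'

```text
time: 17.35
ee_pos: [0.5114, -0.229, 0.0543]
tcp_rot: [179.9, 0.0, 90.0]
wrist_force: [-1.2, 0.2, 5.7]
opening: 0.0549
grasp_force: 53.2
```

>>> play_rows --increments '[[[0,0,-5],[0,0,0],1],[[0,0,-12],[0,0,0],1],[[0,0,-20],[0,0,0],1],[[0,0,-28],[0,0,0],1],[[0,0,-36],[0,0,0],1],[[0,0,-43],[0,0,0],1],[[0,0,-48],[0,0,0],1],[[0,0,-51],[0,0,0],1],[[0,0,-51],[0,0,0],1],[[0,0,-51],[0,0,0],1],[[0,0,-51],[0,0,0],1],[[0,0,-51],[0,0,0],1],[[0,0,-51],[0,0,0],1],[[0,0,-51],[0,0,0],1]]'

```text
time: 18.75
ee_pos: [0.511, -0.2288, 0.1042]
tcp_rot: [-180.0, -0.0, 90.0]
wrist_force: [-0.1, -0.4, -1.8]
opening: 0.0549
grasp_force: 53.3
```

```bash
python3 wt.py
```

```text
[[-9.100e-02 -4.270e-01 -1.754e+00]
 [-2.270e-01 -8.250e-01 -3.089e+00]
 [ 1.910e-01 -2.000e-03 -2.629e+00]] [ 0.51098579 -0.22881042  0.10424475] 0.05505911907666158
```

>>> play_rows --increments '[[[0,0,8],[0,0,0],1],[[0,0,16],[0,0,0],1],[[0,0,24],[0,0,0],1],[[0,0,32],[0,0,0],1],[[0,0,39],[0,0,0],1],[[0,0,44],[0,0,0],1],[[0,0,47],[0,0,0],1],[[0,0,49],[0,0,0],1],[[0,0,50],[0,0,0],1],[[0,0,50.5],[0,0,0],1],[[0,0,50.5],[0,0,0],1],[[0,0,50.5],[0,0,0],1]]'

```text
time: 20.1
ee_pos: [0.5111, -0.2288, 0.0543]
tcp_rot: [180.0, 0.0, 90.0]
wrist_force: [-2.7, 1.2, 3.6]
opening: 0.055
grasp_force: 53.4
```

The right tin reads about 2.4 N, so the middle tin is the heaviest. I'll release and return to it.

>>> play_rows --increments '[[[0,0,0],[0,0,0],0.4],[[0,0,0],[0,0,0],0.2],[[0,0,0],[0,0,0],0],[[0,0,0],[0,0,0],0],[[0,0,0],[0,0,0],0],[[0,0,0],[0,0,0],0],[[0,0,-15],[0,0,0],0],[[0,0,-40],[0,0,0],0],[[0,0,-70],[0,0,0],0],[[0,0,-100],[0,0,0],0],[[0,0,-115],[0,0,0],0],[[0,0,-118],[0,0,0],0],[[0,0,-118],[0,0,0],0],[[0,0,-118],[0,0,0],0]]'

```text
time: 21.5
ee_pos: [0.5105, -0.2286, 0.1703]
tcp_rot: [-179.9, -0.0, 90.0]
wrist_force: [0.8, -0.1, 0.7]
opening: 0.0853
grasp_force: 0.0
```

```bash
python3 wr.py right2
```

```text
ee [ 0.5105 -0.2286  0.1703] [-1.7989e+02 -5.0000e-02  9.0000e+01]
0.02 617 wall [ 0.5111 -0.2289] bbox [ 0.511  -0.2107  0.04  ] [0.053 0.02  0.04 ]
0.074 5586 wall [ 0.5113 -0.2332] bbox [ 0.511  -0.2285  0.0788] [0.056 0.057 0.01 ]
coaster bbox [ 0.5129 -0.2185  0.006 ] [0.087 0.064 0.012]
turq [ 0.37  -0.235  0.001] [ 0.425 -0.179  0.077]
red [ 0.523 -0.366  0.001] [ 0.575 -0.115  0.076]
```

>>> play_rows --increments '[[[15,7,0],[0,0,0],0],[[40,18,0],[0,0,0],0],[[70,32,0],[0,0,0],0],[[100,45,0],[0,0,0],0],[[130,59,0],[0,0,0],0],[[160,73,0],[0,0,0],0],[[190,86,0],[0,0,0],0],[[220,100,0],[0,0,0],0],[[244,110,0],[0,0,0],0],[[254.3,114.7,0],[0,0,0],0],[[254.3,114.7,0],[0,0,0],0],[[254.3,114.7,0],[0,0,0],0],[[254.3,114.7,0],[0,0,0],0]]'

```text
time: 22.85
ee_pos: [0.6254, 0.0246, 0.1718]
tcp_rot: [-180.0, 0.0, 89.9]
wrist_force: [0.2, 1.0, 0.5]
opening: 0.0854
grasp_force: 0.0
```

```bash
python3 wr.py mid3
```

```text
ee [0.6254 0.0246 0.1718] [-1.7999e+02  1.0000e-02  8.9940e+01]
0.02 607 wall [0.6256 0.0251] bbox [0.6257 0.0442 0.04  ] [0.053 0.019 0.04 ]
0.074 5528 wall [0.6258 0.0209] bbox [0.6259 0.0254 0.0791] [0.056 0.056 0.01 ]
coaster bbox [0.627  0.0339 0.006 ] [0.087 0.062 0.012]
red [ 0.385 -0.178  0.   ] [0.56  0.166 0.043]
green [ 0.568  0.101 -0.   ] [0.609 0.141 0.014]
```

>>> play_rows --increments '[[[0,0,25],[0,0,0],0],[[0,0,50],[0,0,0],0],[[0,0,75],[0,0,0],0],[[0,0,95],[0,0,0],0],[[0,0,108],[0,0,0],0],[[0,0,116],[0,0,0],0],[[0,0,119],[0,0,0],0],[[0,0,119],[0,0,0],0],[[0,0,119],[0,0,0],0.2],[[0,0,119],[0,0,0],0.3],[[0,0,119],[0,0,0],0.4],[[0,0,119],[0,0,0],0.6],[[0,0,119],[0,0,0],1],[[0,0,119],[0,0,0],1],[[0,0,119],[0,0,0],1],[[0,0,119],[0,0,0],1],[[0,0,119],[0,0,0],1]]' --grip_force 60

```text
time: 24.6
ee_pos: [0.626, 0.0256, 0.0539]
tcp_rot: [179.9, -0.0, 90.0]
wrist_force: [-2.7, 0.0, 6.2]
opening: 0.0549
grasp_force: 64.4
```

>>> play_rows --increments '[[[0,0,-5],[0,0,0],1],[[0,0,-15],[0,0,0],1],[[0,0,-30],[0,0,0],1],[[0,0,-45],[0,0,0],1],[[0,0,-60],[0,0,0],1],[[0,0,-75],[0,0,0],1],[[0,0,-90],[0,0,0],1],[[0,0,-105],[0,0,0],1],[[0,0,-120],[0,0,0],1],[[0,0,-135],[0,0,0],1],[[0,0,-150],[0,0,0],1],[[0,0,-165],[0,0,0],1],[[0,0,-175],[0,0,0],1],[[0,0,-182],[0,0,0],1],[[0,0,-185],[0,0,0],1],[[0,0,-185],[0,0,0],1],[[0,0,-185],[0,0,0],1],[[0,0,-185],[0,0,0],1],[[0,0,-185],[0,0,0],1],[[0,0,-185],[0,0,0],1]]'

```text
time: 26.6
ee_pos: [0.6256, 0.0255, 0.2375]
tcp_rot: [-180.0, -0.0, 90.0]
wrist_force: [-0.1, -0.6, -6.3]
opening: 0.0548
grasp_force: 64.7
```

```bash
python3 wt.py; python3 - <<'E'
from h import *
p,d=camera("scene"); W=pts("scene",d); cv2.imwrite("pics/end.png",p[...,::-1])
m=(cv2.inRange(cv2.cvtColor(p,cv2.COLOR_RGB2HSV),(100,60,40),(130,255,255))>0)&(d>0)&(np.hypot(W[...,0]-.6258,W[...,1]-.0255)<.04)
print(m.sum(), np.percentile(W[m],[2,50,98],axis=0).round(3) if m.any() else "")
E
```

```text
[[-0.107 -0.614 -6.337]
 [-0.945  0.124 -6.722]
 [-0.101  0.44  -5.905]] [0.62565785 0.02549806 0.23766441] 0.05458091611836677
74 [[ 0.619 -0.001  0.208]
 [ 0.645  0.007  0.217]
 [ 0.659  0.033  0.318]]
```

View pics/end.png

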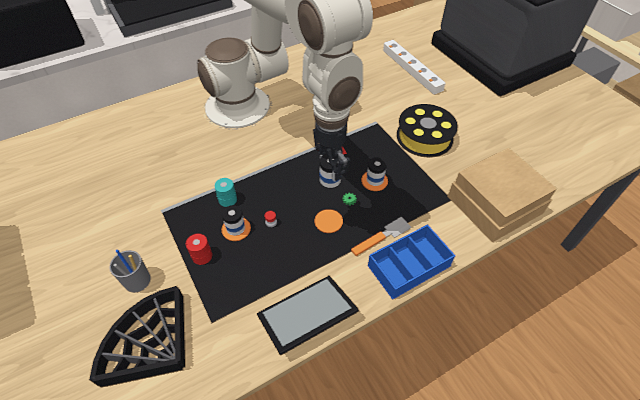

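The heavy tin is held upright at (329,172), with its underside about 19 cm up and the middle coaster empty at (329,221). Everything else is where it was, so I'll hand in.

```bash
python3 -c "
from workcell import workorder; print(workorder.job_done())"
```

```text
the job is handed in; nothing more can be done
None
```

I hefted all three tins left to right and set each back on its coaster; the middle one was heaviest (about 0.63 kg, the others about 0.2 kg), and the arm is holding it upright with its underside about 19 cm above the bench.

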